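Nest the taper sleeve and specimen cone on the microscope stage

TASK

Build up the specimen mount on the black microscope stage: first lower the smaller of the two tapered aluminium sleeves into the stage's conical seat until its flange lies flat on the stage, then nest the steel specimen cone inside that sleeve until its flange lies flat on the sleeve's collar. Set both down gently, without dropping, tipping or forcing them, and leave them released and level, with the wide sleeve, dish, tweezers and jar left where they are.

Things in the scene. Friction and masses are not known exactly. Their poses are not given: they have to be found in the camera images.
- stage: Fixed black microscope stage: square plate 174 x 174 mm with a white round insert, top 75 mm above the bench; two small knobs stick out 22 mm from two sides. Origin on the seat's axis at bench level, z up. The conical seat in its middle is 74 mm across at the top and narrows evenly to 45 mm across at 63 mm depth.
- seat_mouth (a point): Centre of the conical seat's mouth, level with the stage's top surface, 75 mm above the bench.
- sleeve: Smaller tapered sleeve, aluminium, 0.45 kg, stands on its foot. Origin: underside of the foot, z up its axis. Cone 42 mm dia. at z 0 to 70 mm at z 60; flange 86 mm dia., z 60 to 66; collar 60 mm dia., z 66 to 102 (grip here, from above). Home in the seat: flange on the stage, origin 15 mm above the bench, 2 mm play all round. Force on the stage must stay under 60 N.
- sleeve_mouth (a point): Centre of the sleeve's mouth, at its top (sleeve z = 102 mm). The conical blind bore is 47.6 mm across here and narrows to 31 mm across 66 mm further down.
- cone: Specimen cone, steel, 0.3 kg, stands on its foot. Origin: underside of the foot, z up its axis. Cone 28 mm dia. at z 0 to 44 mm at z 62; flange 58 mm dia., z 62 to 67; stem 30 mm dia., z 67 to 103 (grip here, from above). Home in the sleeve: flange on its collar, origin 40 mm above the sleeve's, 2 mm play all round. Force on the sleeve must stay under 60 N.
- wide_sleeve: Bystander: the wide tapered sleeve, plain aluminium, 102 mm tall like the other, but foot 68 mm, flange 106 mm and collar 68 mm in diameter; too wide for the seat. Origin: centre of its underside. Swaps places with the sleeve and the cone from run to run.
- dish: Bystander: shallow glass dish, 90 mm across, 16 mm high. Origin: centre of its underside.
- tweezers: Bystander: dark steel tweezers, 125 mm long, 18 mm wide, 7 mm high, lying along their x axis. Origin: mid-length, on the bench.
- jar: Bystander: amber glass jar, 56 mm across, 70 mm high. Origin: centre of its underside.
Things that resemble listed ones, but are neither listed nor needed, are in the scene too. What is shaped like the cone but green is not meant.

How it is judged:
On the way, in this order (a step that is already met when the one before it is completed fails the run):
1. the smaller sleeve is fully home and level in the stage's seat (z of sleeve in the frame of stage below 0.0185 m and horizontal distance between sleeve and stage below 0.005 m and angle between sleeve's own z axis and vertical below 0.05 rad), for 0.2 s.
2. the cone is fully home and level in the sleeve, which is still home in the seat (all of step 1 and z of cone in the frame of sleeve below 0.0435 m and horizontal distance between cone and sleeve below 0.005 m and angle between cone's own z axis and vertical below 0.06 rad), for 0.2 s.
At the end, for the whole second after the job is handed in: The sleeve stands in the stage's seat within 3.5 mm of fully home, within 5 mm of the seat's axis and tilted less than 0.05 rad; the cone stands in the sleeve within 3.5 mm of fully home, within 5 mm of its axis and tilted less than 0.06 rad; both are released and at rest (all of step 2 and linear speed of each of sleeve, cone below 0.02 m/s); the robot touches nothing.
It fails at once if the sleeve is let fall into the seat: it moves at 0.4 m/s or more with its foot inside the seat (horizontal distance between sleeve and stage below 0.03 m and z of sleeve in the frame of stage below 0.065 m and linear speed of sleeve above 0.4 m/s).
It fails at once if the cone is let fall into the sleeve: it moves at 0.4 m/s or more with its foot inside the sleeve in the seat (horizontal distance between cone and sleeve below 0.03 m and z of cone in the frame of sleeve below 0.095 m and linear speed of cone above 0.4 m/s).
It fails at once if the sleeve is forced against the stage, or the cone against the sleeve, with over 60 N (contact force between sleeve and stage above 60 N or contact force between cone and sleeve above 60 N).
It fails at once if the sleeve or the cone is tipped over (tilted by 0.7 rad or more) (angle between any of sleeve, cone's own z axis and vertical above 0.7 rad).
It fails at once if the wide sleeve, dish, tweezers or jar is moved by 30 mm or more (distance of any of wide_sleeve, dish, tweezers, jar from where it was at the start of the episode above 0.03 m).
It also fails if it takes over 58 s, if anything falls off the work surface, if the arm or the gripper's body presses on something with over 40 N, if the wrist force passes 120 N, or if a joint passes its speed limit or range.

ROBOT

A 6-joint arm with a two-finger parallel gripper is mounted at the origin on the work surface. World frame = base frame: x ahead of the robot, y to its left, z up, the work surface at z = 0. Lengths are in m, angles in rad, forces in N, time in s.
With the tool pointing down it reaches from about 0.35 to 0.775 m from the base axis. Payload 5.5 kg.
Tool frame: the origin (TCP) lies midway between the tips of the shut fingers; the grasp point (between the pads) lies grasp_offset behind it (grasp_offset is the distance from the TCP to the grasp point, in m); z points along the fingers, y is the line along which they close (so a half turn about z gives the same grasp; the last joint's range is limited). The gripper opens to 85 mm and grips with 20 to 120 N. Pads are 22 mm wide; open, the fingers measure 114 mm over their backs; the gripper's body (76 mm by 85 mm) begins 54 mm behind the grasp point. The pads swing forward as they close: fully open they stand 13 mm farther back than shut.
Start: joints at [-1.248, 0.313, 0.046, 1.304, 0, 1.431], TCP at [0.257, -0.515, 0.231] pointing down, gripper open.
Joint ranges: [-2.76, 2.76], [-0.86, 1.69], [-1.03, 1.26], [-2.2, 2.34], [-1.47, 1.5], [-3.14, 3.14]. Speed limits (rad/s): [2.57, 2.57, 3.14, 3.14, 3.14, 3.14].

INTERFACE

Orientations are given as a unit quaternion [w, x, y, z].
In Python, from workcell import * gives the robot as it stands.
- The arm moves only by the tool step_arm, never from a script. Its argument "deltas" is a list of rows, each a list of 7 numbers: the shift along the world's x, y, z in mm, then the turn, a rotation vector about the world's x, y, z in degrees, then the gripper's target within -1 to 1 (fully open at 1, half-way at 0, shut at -1). A call has 1 to 5 rows; each row shifts and turns the commanded pose from where the row before left it; what a row does not reach is not made up. A row lasts 1/10 s, in which the tool goes at most 50 mm and 8.59 degrees, less where a joint would pass 70% of its speed; a pose out of reach is approached as far as the arm can. A call is refused whole if a number of a shift passes 50 or a number of a turn 8.59, either way. A call with a gripper value outside its range is refused whole. The fingers move at their own pace and stop on an object; "newtons" is the grip in N (left out, the last holds). Time passes only in rows, so rows that do not move let the fingers close. It gives the time, the measured TCP pose, the force, the opening and the grip force at its end, in the units of the state.
- get_state(): the state, without advancing time (a new reading comes with each control period).
- read_camera(name): name is "side" or "top" or "wrist"; returns a dict with "image" (400x640x3 uint8, red, green, blue), "z_map" (400x640 float32, m along the optical axis (not along the pixel's ray), 0 where there is no reading), "K" (3x3 intrinsics, pixels), "world_from_camera" (4x4, takes a point from camera to world coordinates). Camera axes: x right, y down, z forward; pixel columns grow to the right and rows downward; lengths in m; the calibration is good to about 2 mm. A picture is of the moment at which its call begins.
- hand_in(): hands the job in; it is judged then, once.
The state is a dict: "clock": time; "joint_pos": joint angles; "qvel": joint speeds; "tau": joint torques, N m; "tcp_pos": TCP position; "orientation": TCP orientation; "wrist_force": force on the tool from outside, world axes, zero at the start; "ft_torque": the same for the moment, N m; "finger_gap": finger opening in m; "grip_force": force on a finger pad.
Only numpy, scipy, OpenCV 4.12 (cv2) and the standard library are available. Lean on these libraries where they do the work, as an engineer would, in place of code of your own. Each camera call takes 0.05 s, during which the arm holds its last target. There are 200 camera calls.

## Working session

There is one attempt and no reset: what is moved stays moved. The work goes in short steps, Python scripts to look and compute and a tool call to move; the robot and the scene stay as the last step left them, time stands still between calls to the robot, and variables do not carry over. Pictures are saved under pics/ and viewed, at most 10 in all, crops included, and the job is handed in when it is done.

Besides the shell and the picture viewer there is one more tool, called after ">>>" as a command line: name --pt "numbers of a row" for each row, then --argument value for the rest. step_arm: Moves the arm, as the interface text tells. Its arguments: {"type":"object","properties":{"deltas":{"type":"array","items":{"type":"array","items":{"type":"number"}}},"newtons":{"type":"number"}},"required":["deltas"]}

```bash
mkdir -p pics
cat > h.py <<'E'
from workcell import *
import numpy as np, cv2
def pts(r):
    K=r["K"];z=r["z_map"];v,u=np.mgrid[:400,:640]
    c=np.stack([(u-K[0,2])/K[0,0]*z,(v-K[1,2])/K[1,1]*z,z],-1)
    T=r["world_from_camera"];return c@T[:3,:3].T+T[:3,3]
def ray(r,u,v,h):
    T=r["world_from_camera"];d=T[:3,:3]@np.linalg.inv(r["K"])@[u,v,1];o=T[:3,3]
    return o+d*(h-o[2])/d[2]
def save(n,im): cv2.imwrite("pics/"+n,cv2.cvtColor(im,cv2.COLOR_RGB2BGR))
E
python3 - <<'E'
from h import *
import pickle
s=get_state();print({k:np.round(v,3) for k,v in s.items()})
for n in ["top","side"]:
    r=read_camera(n);save(n+"0.png",r["image"]);pickle.dump(r,open(n+".pkl","wb"))
    print(n,np.round(r["world_from_camera"],3).tolist(),r["K"].round(1).tolist())
try: print(grasp_offset)
except Exception as e: print(e)
E
```

```text
{'clock': np.float64(0.0), 'joint_pos': array([-1.248,  0.314,  0.045,  1.304, -0.   ,  1.431]), 'qvel': array([-0.001,  0.001, -0.001, -0.   , -0.   ,  0.   ]), 'tau': array([-1.0000e-03, -4.8062e+01,  2.9854e+01,  1.9000e-02, -1.0000e-03,
        0.0000e+00]), 'tcp_pos': array([ 0.257, -0.514,  0.23 ]), 'orientation': array([-0.001,  0.973,  0.229, -0.   ]), 'wrist_force': array([-0.851, -0.643,  0.243]), 'ft_torque': array([ 0.001, -0.049, -0.008]), 'grip_force': np.float64(0.0), 'finger_gap': np.float64(0.086)}
top [[-0.011, -0.998, 0.061, 0.505], [-1.0, 0.011, 0.011, -0.024], [-0.011, -0.061, -0.998, 1.039], [0.0, 0.0, 0.0, 1.0]] [[416.1, 0.0, 315.0], [0.0, 416.1, 196.4], [0.0, 0.0, 1.0]]
side [[-0.958, -0.192, 0.213, 0.328], [-0.286, 0.681, -0.674, 0.721], [-0.016, -0.706, -0.708, 0.837], [0.0, 0.0, 0.0, 1.0]] [[440.1, 0.0, 324.9], [0.0, 440.1, 196.3], [0.0, 0.0, 1.0]]
0.0187
```

View pics/top0.png

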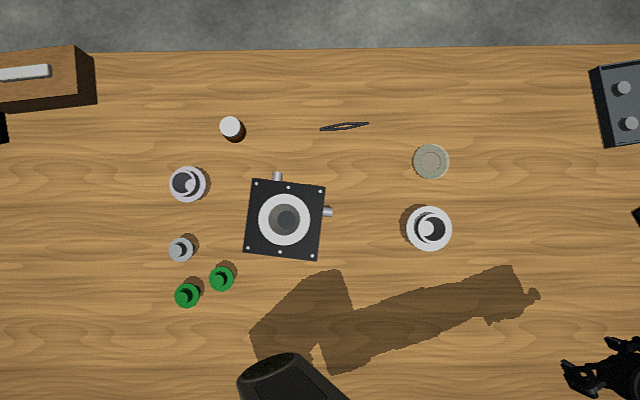

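View pics/side0.png

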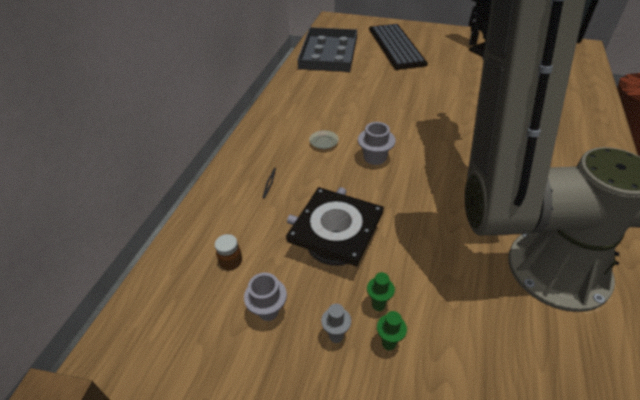

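The top view shows the small sleeve at about (188,184), flange about 37 px. The wide one is at (429,228), about 46 px. The steel cone is at (181,249), green decoys at (187,295) and (221,279), and the stage seat at (285,219). The side view shows the same layout: sleeve (265,290), cone (336,318), seat (337,221).

```bash
cat > m.py <<'E'
from h import *
import pickle
# by depth slices: for each object, points near its seed, height histogram, minEnclosingCircle of top band
T={n:pickle.load(open(n+".pkl","rb")) for n in ["top","side"]}
seeds={"sleeve":(188,184,.102),"wide":(429,228,.102),"cone":(181,249,.103),"stage":(285,219,.075)}
for k,(u,v,h) in seeds.items():
    c=ray(T["top"],u,v,h)
    for n,r in T.items():
        P=pts(r);d=np.hypot(P[...,0]-c[0],P[...,1]-c[1]);ok=(r["z_map"]>0)&(d<(.06 if k!="stage" else .06))
        for lo,hi in ([(h-.006,h+.006)]+([(.054,.074)] if k!="stage" else [])):
            q=P[ok&(P[...,2]>lo)&(P[...,2]<hi)]
            if len(q)<8: print(k,n,lo,len(q));continue
            cc,rad=cv2.minEnclosingCircle(q[:,:2].astype(np.float32))
            print(k,n,"z %.4f"%np.median(q[:,2]),"sd %.4f"%q[:,2].std(),"c",np.round(cc,4),"dia %.4f"%(2*rad),len(q))
# bright insert ring / seat dark hole ellipses
for n,(u,v) in {"top":(285,219),"side":(337,221)}.items():
    r=T[n];g=cv2.cvtColor(r["image"],cv2.COLOR_RGB2GRAY)
    m=np.zeros_like(g);cv2.circle(m,(u,v),38,255,-1);b=((g>130)&(m>0)).astype(np.uint8)
    cs,hi=cv2.findContours(b,cv2.RETR_CCOMP,cv2.CHAIN_APPROX_NONE)
    for c,hh in zip(cs,hi[0]):
        if len(c)>40:
            p=np.array([ray(r,x,y,.075)[:2] for x,y in c[:,0]],np.float32)
            e=cv2.fitEllipse(p);print("stage ring",n,"hole" if hh[3]>=0 else "out",np.round(e[0],4),np.round(e[1],4))
E
python3 m.py
```

```text
sleeve top z 0.1010 sd 0.0019 c [0.5983 0.2864] dia 0.0611 242
sleeve top z 0.0652 sd 0.0033 c [0.5985 0.2862] dia 0.0869 514
sleeve side z 0.1003 sd 0.0017 c [0.5969 0.2902] dia 0.0619 306
sleeve side z 0.0647 sd 0.0034 c [0.5971 0.2905] dia 0.0874 680
wide top z 0.1013 sd 0.0019 c [ 0.488  -0.2781] dia 0.0690 310
wide top z 0.0656 sd 0.0027 c [ 0.4879 -0.2779] dia 0.1064 910
wide side z 0.0996 sd 0.0017 c [ 0.4878 -0.2727] dia 0.0717 161
wide side z 0.0643 sd 0.0032 c [ 0.4878 -0.271 ] dia 0.1094 437
cone top z 0.1022 sd 0.0017 c [0.444  0.3008] dia 0.0314 147
cone top z 0.0663 sd 0.0020 c [0.4444 0.3008] dia 0.0590 296
cone side z 0.1014 sd 0.0015 c [0.4434 0.3048] dia 0.0308 190
cone side z 0.0658 sd 0.0020 c [0.444  0.3054] dia 0.0585 404
stage top z 0.0742 sd 0.0018 c [0.5127 0.0563] dia 0.1201 1347
stage side z 0.0732 sd 0.0015 c [0.5129 0.0564] dia 0.1201 992
stage ring top out [0.5128 0.0593] [0.1172 0.1185]
stage ring top hole [0.5129 0.0592] [0.0744 0.0752]
stage ring side out [0.5105 0.0628] [0.1149 0.116 ]
stage ring side hole [0.51   0.0627] [0.0743 0.077 ]
```

>>> step_arm --pt "17 38 4 0 0 4.23 1" --pt "17 38 4 0 0 4.23 1" --pt "17 38 4 0 0 4.23 1" --pt "17 38 4 0 0 4.23 1" --pt "17 38 4 0 0 4.23 1"

```text
clock: 0.6
tcp_pos: [0.3419, -0.3228, 0.2511]
orientation: [-0.0, 0.914, 0.405, -0.0]
wrist_force: [1.6, -1.3, -0.4]
finger_gap: 0.0859
grip_force: 0.0
```

>>> step_arm --pt "17 38 4 0 0 4.23 1" --pt "17 38 4 0 0 4.23 1" --pt "17 38 4 0 0 4.23 1" --pt "17 38 4 0 0 4.23 1" --pt "17 38 4 0 0 4.23 1"

```text
clock: 1.1
tcp_pos: [0.4269, -0.1328, 0.2713]
orientation: [-0.0, 0.824, 0.566, -0.0]
wrist_force: [1.0, -0.0, -0.1]
finger_gap: 0.0854
grip_force: 0.0
```

>>> step_arm --pt "17 38 4 0 0 4.23 1" --pt "17 38 4 0 0 4.23 1" --pt "17 38 4 0 0 4.23 1" --pt "17 38 4 0 0 4.23 1" --pt "17 38 4 0 0 4.23 1"

```text
clock: 1.6
tcp_pos: [0.5119, 0.0572, 0.2912]
orientation: [-0.0, 0.706, 0.708, -0.0]
wrist_force: [1.5, -1.0, 0.0]
finger_gap: 0.0852
grip_force: 0.0
```

>>> step_arm --pt "0 0 0 0 0 0 1" --pt "0 0 0 0 0 0 1"

```text
clock: 1.8
tcp_pos: [0.5115, 0.0563, 0.2907]
orientation: [-0.0, 0.707, 0.708, -0.001]
wrist_force: [0.2, -0.5, 0.9]
finger_gap: 0.0851
grip_force: 0.0
```

```bash
cat > w.py <<'E'
from h import *
import sys,pickle
r=read_camera("wrist");s=get_state();r["tcp"]=s["tcp_pos"];pickle.dump(r,open(sys.argv[1]+".pkl","wb"));save(sys.argv[1]+".png",r["image"])
print(s["tcp_pos"].round(4),s["orientation"].round(4),s["joint_pos"].round(3),s["clock"]);print(r["world_from_camera"].round(3).tolist())
E
python3 w.py w_stage
```

```text
[0.5112 0.0555 0.2908] [-3.000e-04  7.072e-01  7.070e-01 -6.000e-04] [-0.048  0.185  0.023  1.41  -0.     1.523] 1.85
[[1.0, 0.001, -0.001, 0.513], [0.001, -0.958, -0.287, 0.13], [-0.001, 0.287, -0.958, 0.433], [0.0, 0.0, 0.0, 1.0]]
```

View pics/w_stage.png

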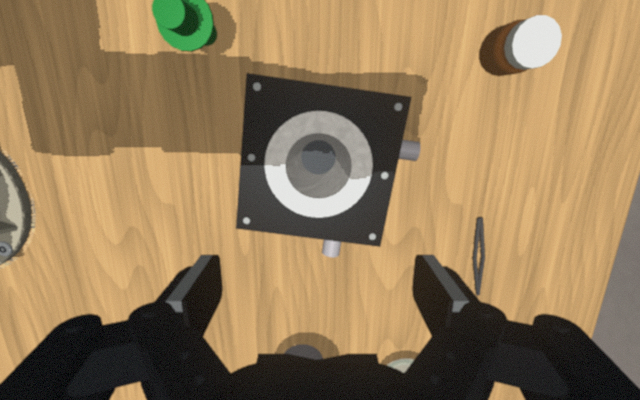

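The wrist view shows the seat centred near (318,165), with the insert ring 108 px across, half of it in shadow.

>>> step_arm --pt "17 46 0 0 0 0 1" --pt "17 46 0 0 0 0 1" --pt "17 46 0 0 0 0 1" --pt "17 46 0 0 0 0 1" --pt "17 46 0 0 0 0 1"

```text
clock: 2.35
tcp_pos: [0.5974, 0.2851, 0.2914]
orientation: [0.0, 0.708, 0.706, -0.0]
wrist_force: [1.0, -0.0, 0.5]
finger_gap: 0.0857
grip_force: 0.0
```

>>> step_arm --pt "0 0 0 0 0 0 1" --pt "0 0 0 0 0 0 1"

```text
clock: 2.55
tcp_pos: [0.5968, 0.2847, 0.2898]
orientation: [-0.0, 0.707, 0.707, -0.001]
wrist_force: [-0.9, -1.0, -0.2]
finger_gap: 0.0854
grip_force: 0.0
```

```bash
python3 w.py w_sleeve
cat > f.py <<'E'
from h import *
import pickle,sys
def circ(p):
    A=np.c_[2*p,np.ones(len(p))]
    for _ in range(4):
        s=np.linalg.lstsq(A,(p**2).sum(1),rcond=None)[0];R=np.sqrt(s[2]+s[0]**2+s[1]**2)
        e=abs(np.hypot(*(p-s[:2]).T)-R);k=e<max(.0015,np.median(e)*2.5);p=p[k];A=A[k]
    return s[:2],2*R,len(p),e.mean()
def fit(name,guess,rmax,lo,hi,plane,hole=False):
    r=pickle.load(open(name+".pkl","rb"));P=pts(r);d=np.hypot(P[...,0]-guess[0],P[...,1]-guess[1])
    m=(d<rmax)&(P[...,2]>lo)&(P[...,2]<hi)&(r["z_map"]>0)
    b=cv2.morphologyEx(m.astype(np.uint8),cv2.MORPH_OPEN,np.ones((3,3)))
    cs,_=cv2.findContours(b,cv2.RETR_EXTERNAL,cv2.CHAIN_APPROX_NONE);c=max(cs,key=cv2.contourArea)
    p=np.array([ray(r,x,y,plane)[:2] for x,y in c[:,0]])
    cc,D,n,e=circ(p);print(name,"plane",plane,"c",cc.round(4),"dia %.4f n %d/%d res %.4f zmed %.4f"%(D,n,len(p),e,np.median(P[...,2][m])),"rel tcp",(cc-r["tcp"][:2]).round(4))
E
python3 - <<'E'
from f import *
fit("w_stage",(.512,.059),.055,-.01,.0695,.075)
for n in ["w_stage"]:
    r=pickle.load(open(n+".pkl","rb"));g=cv2.cvtColor(r["image"],cv2.COLOR_RGB2GRAY)
    P=pts(r);d=np.hypot(P[...,0]-.512,P[...,1]-.059);b=((g>75)&(d<.066)).astype(np.uint8)
    cs,_=cv2.findContours(b,0,1);c=max(cs,key=cv2.contourArea);p=np.array([ray(r,x,y,.075)[:2] for x,y in c[:,0]]);print("insert",circ(p))
fit("w_sleeve",(.597,.288),.06,.09,.115,.102)
fit("w_sleeve",(.597,.288),.06,.058,.115,.066)
E
```

```text
[0.5966 0.2839 0.2907] [-1.000e-04  7.079e-01  7.064e-01 -9.000e-04] [ 3.230e-01  4.930e-01  4.590e-01  1.538e+00 -1.000e-03  1.896e+00] 2.6
[[1.0, -0.001, -0.003, 0.598], [-0.002, -0.958, -0.288, 0.358], [-0.002, 0.288, -0.958, 0.432], [0.0, 0.0, 0.0, 1.0]]
w_stage plane 0.075 c [0.5129 0.0617] dia 0.0694 n 183/183 res 0.0003 zmed 0.0340 rel tcp [0.0017 0.0063]
insert (array([0.51339087, 0.05969582]), np.float64(0.12128548517824787), 306, np.float64(0.0003188198924314274))
w_sleeve plane 0.102 c [0.5989 0.2895] dia 0.0594 n 161/165 res 0.0003 zmed 0.1010 rel tcp [0.0023 0.0056]
w_sleeve plane 0.066 c [0.5989 0.2893] dia 0.0848 n 211/211 res 0.0003 zmed 0.0676 rel tcp [0.0023 0.0054]
```

View pics/w_sleeve.png

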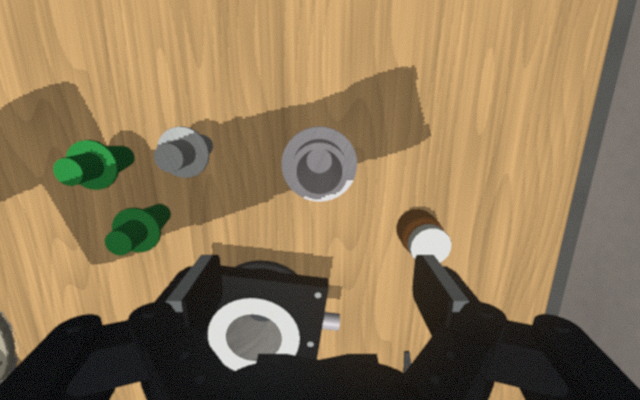

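The sleeve is centred near (319,163) in the wrist view, the cone near (182,152), and the jar is clear at (425,235). Descending on the sleeve now.

>>> step_arm --pt "2 5 -35 0 0 0 1" --pt "0 0 -40 0 0 0 1" --pt "0 0 -40 0 0 0 1" --pt "0 0 -40 0 0 0 1" --pt "0 0 -30 0 0 0 1"

```text
clock: 3.1
tcp_pos: [0.5976, 0.2873, 0.1049]
orientation: [-0.0, 0.709, 0.706, -0.001]
wrist_force: [-0.2, 1.2, 0.4]
finger_gap: 0.0857
grip_force: 0.0
```

>>> step_arm --pt "0 0 -20 0 0 0 1" --pt "0 0 -12 0 0 0 1" --pt "0 0 -8 0 0 0 1" --pt "0 0 0 0 0 0 1"

```text
clock: 3.5
tcp_pos: [0.5987, 0.2893, 0.0664]
orientation: [0.0, 0.708, 0.706, -0.0]
wrist_force: [-0.0, 0.0, 0.5]
finger_gap: 0.0855
grip_force: 0.0
```

>>> step_arm --pt "0 0 0 0 0 0 0.5" --pt "0 0 0 0 0 0 0.3" --pt "0 0 0 0 0 0 0" --pt "0 0 0 0 0 0 -0.3" --pt "0 0 0 0 0 0 -0.5" --newtons 50

```text
clock: 4.0
tcp_pos: [0.5995, 0.2908, 0.0683]
orientation: [0.001, 0.707, 0.707, 0.001]
wrist_force: [-1.6, -1.2, 5.6]
finger_gap: 0.0588
grip_force: 54.0
```

>>> step_arm --pt "0 0 4 0 0 0 -1" --pt "0 0 6 0 0 0 -1" --pt "0 0 10 0 0 0 -1" --pt "0 0 10 0 0 0 -1" --pt "0 0 0 0 0 0 -1"

```text
clock: 4.5
tcp_pos: [0.6, 0.2909, 0.0986]
orientation: [0.001, 0.707, 0.707, 0.002]
wrist_force: [0.5, 0.6, -4.9]
finger_gap: 0.0586
grip_force: 54.8
```

>>> step_arm --pt "0 0 30 0 0 0 -1" --pt "0 0 40 0 0 0 -1" --pt "0 0 30 0 0 0 -1" --pt "0 0 0 0 0 0 -1" --pt "0 0 0 0 0 0 -1"

```text
clock: 5.0
tcp_pos: [0.5991, 0.2906, 0.1964]
orientation: [0.0, 0.707, 0.707, 0.001]
wrist_force: [-1.2, -0.1, -5.3]
finger_gap: 0.0589
grip_force: 56.3
```

```bash
python3 w.py w_held
python3 - <<'E'
from f import *
r=pickle.load(open("w_held.pkl","rb"));print(r["tcp"])
P=pts(r);d=np.hypot(P[...,0]-.599,P[...,1]-.289);m=(d<.025)&(r["z_map"]>0);print(np.percentile(P[...,2][m],[5,50,95]))
z=.102+r["tcp"][2]-.068
for a in (z-.036,z): fit("w_held",(.599,.29),.05,a-.012,a+.012,a)
for n in ("top","side"):
    q=read_camera(n);q["tcp"]=r["tcp"];pickle.dump(q,open(n+"h.pkl","wb"))
    P=pts(q)
    d=np.hypot(P[...,0]-.599,P[...,1]-.289);k=(d<.05)&(P[...,2]>z-.042)&(P[...,2]<z-.030)
    p=P[k];print(n,len(p),np.median(p[:,2]) , cv2.minEnclosingCircle(p[:,:2].astype(np.float32)))
q=pickle.load(open("sideh.pkl","rb"));save("side_h.png",q["image"])
E
```

```text
[0.5981 0.2902 0.1948] [-4.000e-04  7.073e-01  7.069e-01 -8.000e-04] [ 0.331  0.505  0.245  1.313 -0.     1.903] 5.05
[[1.0, -0.001, 0.001, 0.6], [-0.001, -0.958, -0.286, 0.364], [0.001, 0.286, -0.958, 0.339], [0.0, 0.0, 0.0, 1.0]]
[0.59807215 0.29021605 0.19477716]
[0.16324035 0.22385809 0.28287685]
w_held plane 0.19277715917699786 c [0.5994 0.2932] dia 0.0789 n 206/457 res 0.0008 zmed 0.1937 rel tcp [0.0013 0.003 ]
w_held plane 0.22877715917699787 c [0.5999 0.2918] dia 0.0635 n 520/618 res 0.0021 zmed 0.2290 rel tcp [0.0019 0.0015]
top 451 0.1917568781696919 ((0.5975356101989746, 0.28395500779151917), 0.04293753579258919)
side 595 0.19065700147532372 ((0.5956089496612549, 0.2911384403705597), 0.04314586892724037)
```

View pics/w_held.png

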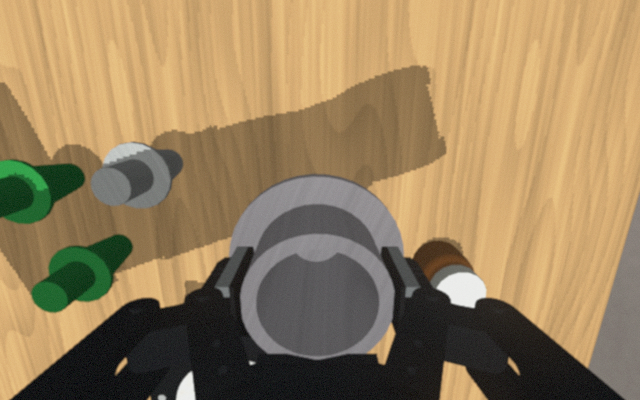

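The sleeve is held square between the pads: flange far edge near (318,175), mouth centre near (318,300).

Run:
```python
from f import *
r=pickle.load(open("w_held.pkl","rb"));P=pts(r);T=r["tcp"]
zf=.066+T[2]-.068
# flange far arc: pixels above row 240 at flange height, topmost per column
m=(np.hypot(P[...,0]-.599,P[...,1]-.295)<.06)&(P[...,2]>zf-.012)&(r["z_map"]>0)
p=[]
for u in range(240,400,4):
    v=np.nonzero(m[:240,u])[0]
    if len(v): p.append(ray(r,u,v[0]-.5,zf)[:2])
p=np.array(p);c,D,n,e=circ(p);print("flange arc",c,D,n,e,c-T[:2])
# fixed-radius fit
from scipy.optimize import least_squares
s=least_squares(lambda c:np.hypot(*(p-c).T)-.043,[.599,.29],loss="soft_l1",f_scale=.001).x;print("R43",s,s-T[:2])
z=P[...,2][150:240,280:360];mm=m[150:240,280:360];print("flange z",np.median(z[mm][:600]),zf)
# held vs top camera, top cam bias on the seat known by depth-free circles
for n in ("top","side"):
    q=pickle.load(open(n+"h.pkl","rb"));print(n)
```

```text
flange arc [0.59960497 0.29090109] 0.0832403222751777 40 9.192347015328315e-05 [0.00153282 0.00068504]
R43 [0.5995411  0.28932445] [ 0.00146894 -0.00089159]
flange z 0.19324045013570085 0.19277715917699784
top
side
```

>>> step_arm --pt "-16 -43 0 0 0 0 -1" --pt "-16 -43 0 0 0 0 -1" --pt "-16 -43 0 0 0 0 -1" --pt "-16 -43 0 0 0 0 -1" --pt "-14 -37 0 0 0 0 -1"

```text
clock: 5.65
tcp_pos: [0.5185, 0.0796, 0.1945]
orientation: [-0.001, 0.707, 0.707, -0.001]
wrist_force: [1.2, -0.7, -4.0]
finger_gap: 0.0588
grip_force: 56.4
```

>>> step_arm --pt "-8 -20 0 0 0 0 -1" --pt "0 0 0 0 0 0 -1" --pt "0 0 0 0 0 0 -1"

```text
clock: 5.95
tcp_pos: [0.512, 0.0611, 0.1952]
orientation: [-0.001, 0.708, 0.706, -0.0]
wrist_force: [-0.0, -0.0, -4.1]
finger_gap: 0.0589
grip_force: 56.4
```

```bash
python3 w.py w_over
python3 - <<'E'
from f import *
from scipy.optimize import least_squares
r=pickle.load(open("w_over.pkl","rb"));P=pts(r);T=r["tcp"]
zf=T[2]-.002
m=(np.hypot(P[...,0]-T[0],P[...,1]-T[1])<.06)&(P[...,2]>zf-.012)&(r["z_map"]>0)
p=[]
for u in range(240,400,4):
    v=np.nonzero(m[:240,u])[0]
    if len(v): p.append(ray(r,u,v[0]-.5,zf)[:2])
p=np.array(p);s=least_squares(lambda c:np.hypot(*(p-c).T)-.043,T[:2],loss="soft_l1",f_scale=.001).x;print("flange",s)
# insert ring outer edge, visible arc
g=cv2.cvtColor(r["image"],cv2.COLOR_RGB2GRAY)
d=np.hypot(P[...,0]-.513,P[...,1]-.06);b=((g>75)&(d<.067)&(abs(P[...,2]-.075)<.012)).astype(np.uint8)
save("over.png",r["image"])
p=[]
for u in range(230,410,3):
    v=np.nonzero(b[:,u])[0]
    if len(v): p.append(ray(r,u,v[0]-.5,.075)[:2])
p=np.array(p);s=least_squares(lambda c:np.hypot(*(p-c).T)-.0602,[.513,.06],loss="soft_l1",f_scale=.001);print("ring",s.x,len(p),abs(s.fun).mean())
E
```

```text
[0.5124 0.0617 0.1954] [-6.000e-04  7.074e-01  7.068e-01 -3.000e-04] [-0.036  0.215 -0.174  1.183  0.     1.536] 6.0
[[1.0, -0.002, -0.003, 0.514], [-0.003, -0.958, -0.286, 0.134], [-0.002, 0.286, -0.958, 0.337], [0.0, 0.0, 0.0, 1.0]]
flange [0.51250683 0.06060438]
ring [0.51345098 0.0608368 ] 52 0.0004600478260975658
```

View pics/over.png

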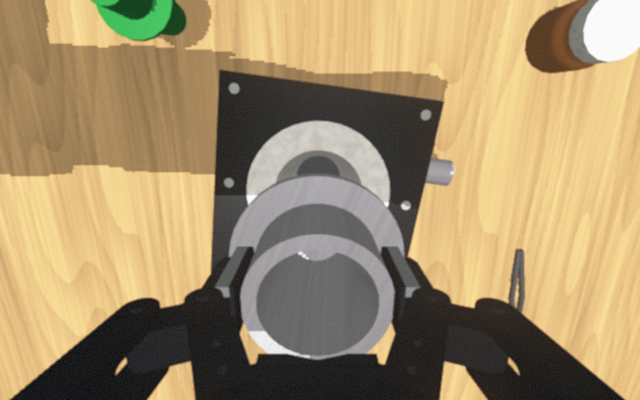

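The held sleeve's flange and the insert ring line up within about 1 mm. Lowering gently.

>>> step_arm --pt "0.5 0 -20 0 0 0 -1" --pt "0 0 -20 0 0 0 -1" --pt "0 0 -20 0 0 0 -1" --pt "0 0 -15 0 0 0 -1" --pt "0 0 0 0 0 0 -1"

```text
clock: 6.5
tcp_pos: [0.5114, 0.0627, 0.1185]
orientation: [-0.002, 0.707, 0.708, -0.002]
wrist_force: [-1.3, -0.7, -3.8]
finger_gap: 0.059
grip_force: 56.3
```

>>> step_arm --pt "0 0 -7 0 0 0 -1" --pt "0 0 -7 0 0 0 -1" --pt "0 0 -6 0 0 0 -1" --pt "0 0 -5 0 0 0 -1" --pt "0 0 0 0 0 0 -1"

```text
clock: 7.0
tcp_pos: [0.5127, 0.0614, 0.0957]
orientation: [-0.0, 0.707, 0.707, -0.0]
wrist_force: [-0.8, 0.2, -4.6]
finger_gap: 0.0588
grip_force: 56.5
```

>>> step_arm --pt "0 0 -3 0 0 0 -1" --pt "0 0 -2 0 0 0 -1" --pt "0 0 -2 0 0 0 -1" --pt "0 0 0 0 0 0 -1"

```text
clock: 7.4
tcp_pos: [0.5131, 0.0614, 0.0891]
orientation: [-0.0, 0.707, 0.707, -0.0]
wrist_force: [-0.6, 0.8, -4.5]
finger_gap: 0.0592
grip_force: 56.5
```

>>> step_arm --pt "0 0 -1 0 0 0 -1" --pt "0 0 -1 0 0 0 -1" --pt "0 0 0 0 0 0 -1"

```text
clock: 7.7
tcp_pos: [0.5131, 0.0614, 0.0872]
orientation: [-0.0, 0.707, 0.707, -0.0]
wrist_force: [-0.4, -0.4, -3.9]
finger_gap: 0.059
grip_force: 56.5
```

>>> step_arm --pt "0 0 -1 0 0 0 -1" --pt "0 0 -1 0 0 0 -1" --pt "0 0 0 0 0 0 -1"

```text
clock: 8.0
tcp_pos: [0.5131, 0.0614, 0.0852]
orientation: [-0.0, 0.707, 0.707, -0.0]
wrist_force: [-0.2, 0.1, -4.5]
finger_gap: 0.0585
grip_force: 56.5
```

>>> step_arm --pt "0 0 -1 0 0 0 -1" --pt "0 0 -0.5 0 0 0 -1" --pt "0 0 0 0 0 0 -1"

```text
clock: 8.3
tcp_pos: [0.5132, 0.0615, 0.0838]
orientation: [0.0, 0.707, 0.707, 0.0]
wrist_force: [-0.2, -0.2, -5.0]
finger_gap: 0.0588
grip_force: 56.5
```

>>> step_arm --pt "0 0 -0.5 0 0 0 -1" --pt "0 0 -0.5 0 0 0 -1" --pt "0 0 0 0 0 0 -1"

```text
clock: 8.6
tcp_pos: [0.5133, 0.0615, 0.0835]
orientation: [0.0, 0.707, 0.707, 0.0]
wrist_force: [-3.4, 1.7, 4.3]
finger_gap: 0.0588
grip_force: 57.1
```

>>> step_arm --pt "0 0 -0.5 0 0 0 -1" --pt "0 0 -0.5 0 0 0 -1" --pt "0 0 0 0 0 0 -1"

```text
clock: 8.9
tcp_pos: [0.5133, 0.0616, 0.0834]
orientation: [0.0, 0.707, 0.707, 0.0]
wrist_force: [-6.4, 1.1, 12.4]
finger_gap: 0.0589
grip_force: 57.7
```

>>> step_arm --pt "0 0 0.7 0 0 0 -1" --pt "0 0 0 0 0 0 -0.2" --pt "0 0 0 0 0 0 0.2" --pt "0 0 0 0 0 0 0.5" --pt "0 0 0 0 0 0 0.7" --newtons 30

```text
clock: 9.4
tcp_pos: [0.514, 0.0613, 0.0827]
orientation: [0.001, 0.707, 0.707, 0.0]
wrist_force: [-0.4, -0.7, -0.9]
finger_gap: 0.0726
grip_force: 0.0
```

>>> step_arm --pt "0 0 0 0 0 0 0.9" --pt "0 0 0 0 0 0 1" --pt "0 0 0 0 0 0 1" --pt "0 0 0 0 0 0 1"

```text
clock: 9.8
tcp_pos: [0.5133, 0.0614, 0.0824]
orientation: [0.0, 0.707, 0.707, -0.0]
wrist_force: [-0.6, 0.5, -0.5]
finger_gap: 0.085
grip_force: 0.0
```

>>> step_arm --pt "0 0 10 0 0 0 1" --pt "0 0 30 0 0 0 1" --pt "0 0 45 0 0 0 1" --pt "0 0 45 0 0 0 1" --pt "0 0 45 0 0 0 1"

```text
clock: 10.3
tcp_pos: [0.5128, 0.0615, 0.2601]
orientation: [0.0, 0.707, 0.707, 0.0]
wrist_force: [1.2, 0.7, -0.4]
finger_gap: 0.0855
grip_force: 0.0
```

>>> step_arm --pt "0 0 33 0 0 0 1" --pt "0 0 0 0 0 0 1" --pt "0 0 0 0 0 0 1"

```text
clock: 10.6
tcp_pos: [0.5137, 0.0614, 0.2919]
orientation: [0.001, 0.707, 0.707, 0.001]
wrist_force: [-1.3, -0.3, -0.4]
finger_gap: 0.0856
grip_force: 0.0
```

```bash
python3 w.py w_set
python3 - <<'E'
from f import *
fit("w_set",(.513,.061),.055,.108,.13,.117)
r=pickle.load(open("w_set.pkl","rb"));P=pts(r);d=np.hypot(P[...,0]-.513,P[...,1]-.061)
def plane(lo,hi,a,b):
    m=(r["z_map"]>0)&(d>a)&(d<b)&(P[...,2]>lo)&(P[...,2]<hi);q=P[m]
    s=np.linalg.lstsq(np.c_[q[:,:2]-[.513,.061],np.ones(len(q))],q[:,2],rcond=None)[0];print("plane",s.round(4),len(q))
plane(.11,.125,.022,.032);plane(.073,.09,.032,.042);plane(.065,.0785,.046,.075)
E
```

```text
[0.513  0.0615 0.2905] [1.000e-04 7.073e-01 7.069e-01 1.000e-04] [-0.036  0.189  0.026  1.408 -0.     1.535] 10.65
[[1.0, -0.002, 0.002, 0.514], [-0.001, -0.958, -0.287, 0.135], [0.003, 0.287, -0.958, 0.434], [0.0, 0.0, 0.0, 1.0]]
w_set plane 0.117 c [0.5136 0.0608] dia 0.0593 n 169/175 res 0.0003 zmed 0.1161 rel tcp [ 0.0006 -0.0007]
plane [0.0006 0.0083 0.1158] 1229
plane [ 0.0015 -0.0008  0.0803] 1323
plane [-0.      0.0002  0.0737] 8566
```

View pics/w_set.png

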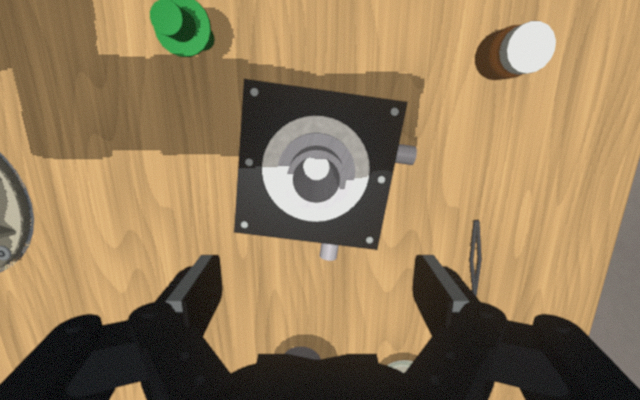

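The sleeve is home and level: its flange is 6.6 mm above the stage and its collar is at about 0.117, centred at (316,170) px. Now the cone.

>>> step_arm --pt "-12 42 0 0 0 0 1" --pt "-12 42 0 0 0 0 1" --pt "-12 42 0 0 0 0 1" --pt "-12 42 0 0 0 0 1" --pt "-12 42 0 0 0 0 1"

```text
clock: 11.15
tcp_pos: [0.4516, 0.2726, 0.2887]
orientation: [-0.001, 0.707, 0.707, -0.001]
wrist_force: [1.1, -0.1, 0.6]
finger_gap: 0.0856
grip_force: 0.0
```

>>> step_arm --pt "-9 31 0 0 0 0 1" --pt "0 0 0 0 0 0 1" --pt "0 0 0 0 0 0 1"

```text
clock: 11.45
tcp_pos: [0.4432, 0.3025, 0.2889]
orientation: [-0.0, 0.707, 0.708, -0.002]
wrist_force: [-0.1, -0.6, -0.4]
finger_gap: 0.0855
grip_force: 0.0
```

```bash
python3 w.py w_cone
python3 - <<'E'
from f import *
fit("w_cone",(.4445,.3035),.04,.092,.115,.103)
fit("w_cone",(.4445,.3035),.04,.058,.115,.067)
E
```

```text
[0.4437 0.3019 0.2892] [-2.000e-04  7.072e-01  7.070e-01 -1.300e-03] [ 4.480e-01  2.310e-01  7.600e-02  1.419e+00 -1.000e-03  2.019e+00] 11.5
[[1.0, 0.002, -0.002, 0.445], [0.001, -0.957, -0.289, 0.376], [-0.003, 0.289, -0.957, 0.431], [0.0, 0.0, 0.0, 1.0]]
w_cone plane 0.103 c [0.4452 0.3045] dia 0.0296 n 82/82 res 0.0004 zmed 0.1023 rel tcp [0.0015 0.0026]
w_cone plane 0.067 c [0.4452 0.3039] dia 0.0563 n 144/145 res 0.0003 zmed 0.0670 rel tcp [0.0015 0.0021]
```

>>> step_arm --pt "1 1.5 -35 0 0 0 1" --pt "0 0 -45 0 0 0 1" --pt "0 0 -45 0 0 0 1" --pt "0 0 -40 0 0 0 1" --pt "0 0 -25 0 0 0 1"

```text
clock: 12.0
tcp_pos: [0.4437, 0.3012, 0.097]
orientation: [-0.001, 0.708, 0.706, -0.002]
wrist_force: [-0.6, -0.6, 0.1]
finger_gap: 0.0852
grip_force: 0.0
```

>>> step_arm --pt "0 0 -15 0 0 0 1" --pt "0 0 -8 0 0 0 1" --pt "0 0 0 0 0 0 1"

```text
clock: 12.3
tcp_pos: [0.4448, 0.3024, 0.0764]
orientation: [-0.0, 0.708, 0.706, -0.001]
wrist_force: [-0.1, 0.5, 0.5]
finger_gap: 0.0854
grip_force: 0.0
```

>>> step_arm --pt "0 0 0 0 0 0 0.5" --pt "0 0 0 0 0 0 0.2" --pt "0 0 0 0 0 0 0" --pt "0 0 0 0 0 0 -0.2" --pt "0 0 0 0 0 0 -0.4" --newtons 40

```text
clock: 12.8
tcp_pos: [0.4455, 0.3043, 0.0783]
orientation: [0.0, 0.707, 0.707, 0.001]
wrist_force: [-0.9, 0.2, 3.5]
finger_gap: 0.0281
grip_force: 39.2
```

>>> step_arm --pt "0 0 0 0 0 0 -0.6" --pt "0 0 0 0 0 0 -0.8" --pt "0 0 0 0 0 0 -1" --pt "0 0 0 0 0 0 -1"

```text
clock: 13.2
tcp_pos: [0.4455, 0.3043, 0.0783]
orientation: [0.0, 0.707, 0.707, 0.001]
wrist_force: [-0.6, 0.5, 4.7]
finger_gap: 0.028
grip_force: 39.2
```

>>> step_arm --pt "0 0 4 0 0 0 -1" --pt "0 0 10 0 0 0 -1" --pt "0 0 30 0 0 0 -1" --pt "0 0 40 0 0 0 -1" --pt "0 0 40 0 0 0 -1"

```text
clock: 13.7
tcp_pos: [0.4444, 0.3035, 0.2025]
orientation: [-0.0, 0.707, 0.707, -0.001]
wrist_force: [0.0, 1.2, -3.5]
finger_gap: 0.0284
grip_force: 40.1
```

>>> step_arm --pt "0 0 26 0 0 0 -1" --pt "0 0 0 0 0 0 -1" --pt "0 0 0 0 0 0 -1"

```text
clock: 14.0
tcp_pos: [0.4452, 0.3039, 0.2274]
orientation: [0.0, 0.707, 0.707, 0.0]
wrist_force: [0.3, -0.2, -4.6]
finger_gap: 0.0285
grip_force: 40.4
```

```bash
python3 w.py w_ch
cat > g.py <<'E'
from f import *
from scipy.optimize import least_squares
def arc(n):
    r=pickle.load(open(n+".pkl","rb"));P=pts(r);T=r["tcp"];zf=T[2]-.0783+.067
    m=(np.hypot(P[...,0]-T[0],P[...,1]-T[1])<.04)&(abs(P[...,2]-zf)<.01)&(r["z_map"]>0)
    p=[]
    for u in range(275,365,3):
        v=np.nonzero(m[:,u])[0]
        if len(v): p.append(ray(r,u,v[0]-.5,zf)[:2])
    p=np.array(p);s=least_squares(lambda c:np.hypot(*(p-c).T)-.029,T[:2],loss="soft_l1",f_scale=.001)
    print("cone flange",s.x.round(4),"rel",(s.x-T[:2]).round(4),len(p),abs(s.fun).mean(),"z",np.median(P[...,2][m]),zf)
E
python3 -c "
from g import *
arc('w_ch')"
```

```text
[0.4445 0.3036 0.2262] [-3.000e-04  7.073e-01  7.069e-01 -9.000e-04] [ 0.45   0.245 -0.058  1.269 -0.     2.021] 14.05
[[1.0, -0.001, -0.0, 0.446], [-0.001, -0.958, -0.287, 0.377], [0.0, 0.287, -0.958, 0.37], [0.0, 0.0, 0.0, 1.0]]
cone flange [0.4458 0.3036] rel [ 0.0013 -0.    ] 30 0.00019146970243055748 z 0.2155605481099679 0.21494730247561117
```

View pics/w_ch.png

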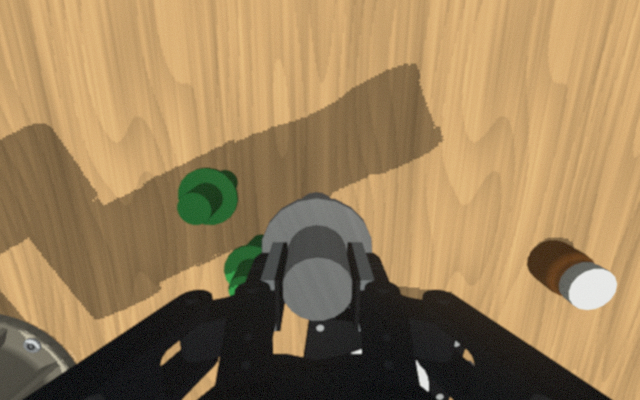

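The cone is gripped upright, with its stem top at (316,288) and flange far edge near (318,196). Carrying it over the sleeve.

>>> step_arm --pt "12 -43 0 0 0 0 -1" --pt "12 -43 0 0 0 0 -1" --pt "12 -43 0 0 0 0 -1" --pt "12 -43 0 0 0 0 -1" --pt "12 -40 0 0 0 0 -1"

```text
clock: 14.55
tcp_pos: [0.504, 0.0901, 0.2252]
orientation: [-0.001, 0.707, 0.707, -0.002]
wrist_force: [1.3, -0.3, -3.5]
finger_gap: 0.0283
grip_force: 40.2
```

>>> step_arm --pt "8 -31 0 0 0 0 -1" --pt "0 0 0 0 0 0 -1" --pt "0 0 0 0 0 0 -1"

```text
clock: 14.85
tcp_pos: [0.5121, 0.0604, 0.2255]
orientation: [-0.002, 0.708, 0.706, -0.001]
wrist_force: [-0.2, 0.8, -3.6]
finger_gap: 0.0281
grip_force: 40.2
```

```bash
python3 w.py w_co
python3 - <<'E'
from g import *
arc('w_co')
r=pickle.load(open("w_co.pkl","rb"));P=pts(r)
for zf,R,h in ((.117,.030,"collar"),(.081,.043,"flange")):
    m=(np.hypot(P[...,0]-.5135,P[...,1]-.061)<R+.006)&(abs(P[...,2]-zf)<(.008 if h=="collar" else .0045))&(r["z_map"]>0)
    p=[]
    for u in range(270,370,3):
        v=np.nonzero(m[:,u])[0]
        if len(v): p.append(ray(r,u,v[0]-.5,zf)[:2])
    p=np.array(p);s=least_squares(lambda c:np.hypot(*(p-c).T)-R,[.5135,.061],loss="soft_l1",f_scale=.001);print(h,s.x.round(4),len(p),abs(s.fun).mean())
E
```

```text
[0.512  0.0612 0.2258] [-0.0014  0.7075  0.7067 -0.001 ] [-0.037  0.203 -0.113  1.258  0.     1.535] 14.9
[[1.0, -0.002, -0.005, 0.514], [-0.003, -0.958, -0.286, 0.134], [-0.004, 0.286, -0.958, 0.368], [0.0, 0.0, 0.0, 1.0]]
cone flange [0.5127 0.061 ] rel [ 0.0007 -0.0002] 30 0.00020314266041441878 z 0.21382317712219368 0.21454471381938095
collar [0.5137 0.0611] 25 0.00029290120270119413
flange [0.5137 0.0603] 31 0.0001822273905963947
```

View pics/w_co.png

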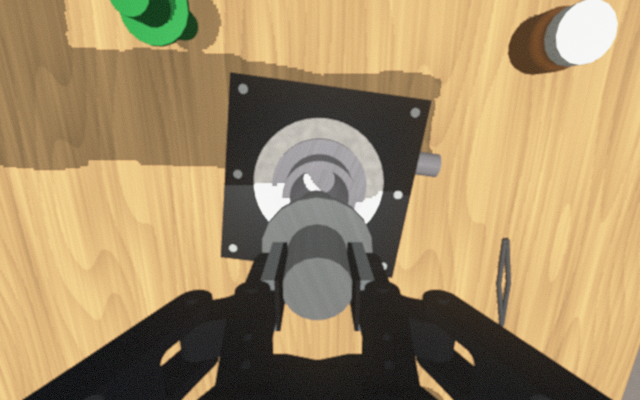

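The cone is over the sleeve within 1 mm. Applying a +0.7 mm x correction and lowering.

>>> step_arm --pt "0.7 0 -20 0 0 0 -1" --pt "0 0 -20 0 0 0 -1" --pt "0 0 -15 0 0 0 -1" --pt "0 0 -10 0 0 0 -1" --pt "0 0 0 0 0 0 -1"

```text
clock: 15.4
tcp_pos: [0.5122, 0.0621, 0.1607]
orientation: [-0.001, 0.707, 0.708, -0.001]
wrist_force: [-0.9, 0.5, -2.3]
finger_gap: 0.0283
grip_force: 40.2
```

>>> step_arm --pt "0 0 -5 0 0 0 -1" --pt "0 0 -5 0 0 0 -1" --pt "0 0 -4 0 0 0 -1" --pt "0 0 0 0 0 0 -1"

```text
clock: 15.8
tcp_pos: [0.5137, 0.061, 0.1482]
orientation: [-0.0, 0.707, 0.707, -0.0]
wrist_force: [0.2, -0.2, -3.0]
finger_gap: 0.0282
grip_force: 40.2
```

>>> step_arm --pt "0 0 -3 0 0 0 -1" --pt "0 0 -2 0 0 0 -1" --pt "0 0 -2 0 0 0 -1" --pt "0 0 0 0 0 0 -1"

```text
clock: 16.2
tcp_pos: [0.5137, 0.0609, 0.1412]
orientation: [-0.0, 0.707, 0.707, -0.0]
wrist_force: [0.2, 0.2, -3.6]
finger_gap: 0.0284
grip_force: 40.2
```

>>> step_arm --pt "0 0 -2 0 0 0 -1" --pt "0 0 -1.5 0 0 0 -1" --pt "0 0 -1 0 0 0 -1" --pt "0 0 0 0 0 0 -1"

```text
clock: 16.6
tcp_pos: [0.5138, 0.0609, 0.1368]
orientation: [-0.0, 0.707, 0.707, -0.0]
wrist_force: [-0.6, -0.0, -2.7]
finger_gap: 0.0284
grip_force: 40.2
```

>>> step_arm --pt "0 0 -1 0 0 0 -1" --pt "0 0 -1 0 0 0 -1" --pt "0 0 0 0 0 0 -1"

```text
clock: 16.9
tcp_pos: [0.5138, 0.061, 0.1349]
orientation: [-0.0, 0.707, 0.707, -0.0]
wrist_force: [1.5, -0.8, -4.2]
finger_gap: 0.0285
grip_force: 40.2
```

>>> step_arm --pt "0 0 -0.5 0 0 0 -1" --pt "0 0 -0.5 0 0 0 -1" --pt "0 0 0 0 0 0 -1"

```text
clock: 17.2
tcp_pos: [0.5139, 0.061, 0.134]
orientation: [0.0, 0.707, 0.707, 0.0]
wrist_force: [-0.3, -0.8, -3.1]
finger_gap: 0.0282
grip_force: 40.2
```

>>> step_arm --pt "0 0 -0.5 0 0 0 -1" --pt "0 0 0 0 0 0 -1"

```text
clock: 17.4
tcp_pos: [0.514, 0.061, 0.1337]
orientation: [0.0, 0.707, 0.707, 0.0]
wrist_force: [0.1, 0.3, -2.1]
finger_gap: 0.0281
grip_force: 40.5
```

>>> step_arm --pt "0 0 -0.5 0 0 0 -1" --pt "0 0 0 0 0 0 -1"

```text
clock: 17.6
tcp_pos: [0.514, 0.0611, 0.1335]
orientation: [0.0, 0.707, 0.707, 0.0]
wrist_force: [-1.5, 0.3, 2.3]
finger_gap: 0.0284
grip_force: 40.9
```

>>> step_arm --pt "0 0 -0.3 0 0 0 -1" --pt "0 0 0 0 0 0 -1"

```text
clock: 17.8
tcp_pos: [0.514, 0.0611, 0.1334]
orientation: [0.0, 0.707, 0.707, 0.0]
wrist_force: [-4.2, 1.5, 4.9]
finger_gap: 0.0286
grip_force: 41.2
```

Contact is at 0.1334, against 0.1333 expected for home. Releasing and rising.

>>> step_arm --pt "0 0 0.3 0 0 0 -0.8" --pt "0 0 0 0 0 0 -0.3" --pt "0 0 0 0 0 0 0" --pt "0 0 0 0 0 0 0.2" --pt "0 0 0 0 0 0 0.4" --newtons 25

```text
clock: 18.3
tcp_pos: [0.5141, 0.0608, 0.1329]
orientation: [0.0, 0.707, 0.707, 0.0]
wrist_force: [-0.8, 0.0, -0.7]
finger_gap: 0.0599
grip_force: 0.0
```

>>> step_arm --pt "0 0 0 0 0 0 0.7" --pt "0 0 0 0 0 0 1" --pt "0 0 0 0 0 0 1" --pt "0 0 10 0 0 0 1" --pt "0 0 25 0 0 0 1"

```text
clock: 18.8
tcp_pos: [0.5123, 0.061, 0.1669]
orientation: [-0.002, 0.707, 0.707, -0.001]
wrist_force: [0.1, -0.4, 0.1]
finger_gap: 0.0853
grip_force: 0.0
```

>>> step_arm --pt "0 0 45 0 0 0 1" --pt "0 0 45 0 0 0 1" --pt "0 0 40 0 0 0 1" --pt "0 0 0 0 0 0 1" --pt "0 0 0 0 0 0 1"

```text
clock: 19.3
tcp_pos: [0.5146, 0.0609, 0.2997]
orientation: [0.001, 0.707, 0.707, 0.001]
wrist_force: [0.3, -0.0, -0.7]
finger_gap: 0.0856
grip_force: 0.0
```

```bash
python3 w.py w_end
python3 - <<'E'
from f import *
fit("w_end",(.514,.061),.03,.15,.17,.158)
fit("w_end",(.514,.061),.04,.111,.17,.122)
fit("w_end",(.514,.061),.05,.0775,.17,.081)
r=pickle.load(open("w_end.pkl","rb"));P=pts(r);d=np.hypot(P[...,0]-.5138,P[...,1]-.061)
m=(d>.017)&(d<.026)&(P[...,2]>.112)&(P[...,2]<.132)&(r["z_map"]>0);q=P[m]
print(np.linalg.lstsq(np.c_[q[:,:2]-[.5138,.061],np.ones(len(q))],q[:,2],rcond=None)[0].round(4))
E
```

```text
[0.5139 0.0609 0.2982] [3.000e-04 7.073e-01 7.069e-01 2.000e-04] [-0.037  0.19   0.046  1.427 -0.     1.534] 19.35
[[1.0, -0.002, 0.003, 0.515], [-0.001, -0.958, -0.287, 0.134], [0.003, 0.287, -0.958, 0.442], [0.0, 0.0, 0.0, 1.0]]
w_end plane 0.158 c [0.5146 0.0618] dia 0.0293 n 93/95 res 0.0003 zmed 0.1573 rel tcp [0.0007 0.0009]
w_end plane 0.122 c [0.5137 0.0617] dia 0.0581 n 164/165 res 0.0003 zmed 0.1219 rel tcp [-0.0002  0.0008]
w_end plane 0.081 c [0.5136 0.0604] dia 0.0847 n 214/214 res 0.0003 zmed 0.1206 rel tcp [-0.0003 -0.0005]
[ 0.0004 -0.0015  0.1214]
```

View pics/w_end.png

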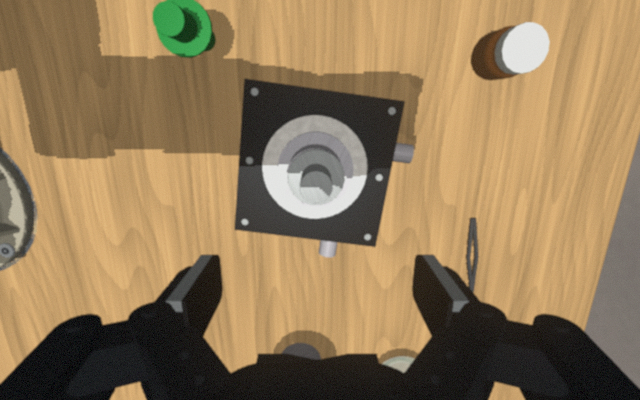

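The cone sits nested at (316,175) px. Its top is at 0.158 and its flange at 0.122, level and coaxial, and the gripper is clear.

```bash
python3 -c "
from workcell import *
print(hand_in())"
```

```text
the job is handed in; nothing more can be done
None
```

The job is handed in at about 19 s of the 58 s limit: the last camera check showed the smaller sleeve home in the seat and the cone nested in it, both level, centred within about 1 mm and released, though the judge returned no verdict.

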